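# Roll a conveyor roller up its ramp into the seat and pin it

### The job

Push the conveyor roller steadily up the ramp with the fingertips, without letting it run back down, over the crest and fully home against the end stop. Then push the keeper pin all the way in behind it. Only push: never take the roller or the pin's knob between the fingers, never lift the roller off the ramp, and leave the loose things lying around where they are.

Things in the scene. Friction and masses are not known exactly. Their poses are not given: they have to be found in the camera images.
- ramp: Fixed plywood roller ramp with two aluminium side rails on a steel base, 205 x 154 mm. Origin: centre of the underside, on the table; x points uphill, y left when looking uphill, z up. All mm here are in this frame. The deck rises at 8 degrees from z 14 at x = -95 to z 34 at x = 47. A steel lip at the foot (x -93 to -84, top z 23) holds the roller at the start.
- crest (a point): Middle of the deck's crest, at x 47, y 0, z 34 mm of the ramp. Beyond it the deck falls at 5 degrees to the end stop: the roller runs back down if let go before the crest, and lies still against the stop once over it. The lane between the rails is 124 mm wide; the rails are 12 mm thick and stand about 18 mm above the deck.
- stop_face (a point): Foot of the upright steel end stop's face, in the middle of the lane, at x 84, y 0, z 31 mm of the ramp. The stop is 14 mm thick and 148 mm wide, its top at z 72.
- roller: Steel conveyor roller with black end caps: a cylinder of 48 mm diameter, 120 mm long, about 0.45 kg, rolls freely. Origin: its centre; its own y is its axis, across the ramp; x and z turn as it rolls. It starts against the lip, centre at about x -70, z 42 mm of the ramp. Home against the stop its centre is at x 60, z 57.
- keeper_pin (a joint): Travel of the keeper pin in m, along the ramp's +y: 0 to 0.008 at the start (drawn back, clear of the lane), 0.045 all the way in, its tip then 36 mm into the lane behind the seated roller. About 2 N of friction; it stays where it is left and cannot go in while the roller is in its way. Steel pin, 10 mm thick, in a 70 mm high guide block outside the right rail (y -74 to -96).
- pin_head (a point): Centre of the black round knob on the outer end of the keeper pin: 28 mm diameter, 12 mm thick, its flat outer face 6 mm from this point towards the ramp's -y. At travel 0 this point is at x = 27.5, y = -153, z = 57 mm in the ramp's frame.
- packing_tape: Bystander: roll of brown packing tape, 96 mm diameter, 48 mm high, lying flat left of the ramp. Origin: centre of its underside.
- tape_reel: Bystander: small yellow reel of tape, 55 mm diameter, 11 mm high, lying flat to the right of the ramp's foot. Origin: centre of its underside.
- weight: Bystander: small scale weight with a knob, 30 mm diameter and 30 mm high, standing right of the ramp's upper end. Origin: centre of its underside.
- carrot: Bystander: loose carrot, 78 x 150 mm, 45 mm high, lying on the table well to the left. Origin: centre of its underside.

How it is judged (in metres and radians):
On the way, in this order (a step that is already met when the one before it is completed fails the run):
1. the roller lies fully home against the end stop, at rest (x of roller in the frame of ramp above 0.057 m and linear speed of roller below 0.02 m/s), for 0.2 s.
2. the keeper pin is all the way in (value of joint keeper_pin above 0.041 m), for 0.2 s.
At the end, for the whole second after the job is handed in: The roller lies at rest in the seat, its centre within 4 mm of fully home against the end stop and square to the ramp, and the keeper pin is within 4 mm of all the way in (x of roller in the frame of ramp between 0.056 and 0.064 m and z of roller in the frame of ramp between 0.053 and 0.062 m and angle between the y axis of roller and the y axis of ramp, either way round below 0.06 rad and linear speed of roller below 0.02 m/s and value of joint keeper_pin above 0.041 m); the robot touches nothing.
It fails at once if the roller ran free (rolled back or was flung): faster than 0.25 m/s (linear speed of roller above 0.25 m/s).
It fails at once if the roller was lifted off the ramp or left it (z of roller in the frame of ramp above 0.068 m or z of roller in the frame of ramp below 0.036 m or (x of roller in the frame of ramp below 0 m and z of roller in the frame of ramp above 0.06 m)).
It fails at once if the roller was taken between the fingers (distance between the grasp point and roller below 0.024 m).
It fails at once if the pin's knob was taken between the fingers (distance between the grasp point and pin_head below 0.008 m).
It fails at once if a loose bystander was moved more than 15 mm (distance of any of packing_tape, tape_reel, weight, carrot from where it was at the start of the episode above 0.015 m).
It also fails if it takes over 54 s, if anything falls off the work surface, if the arm or the gripper's body presses on something with over 40 N, if the wrist force passes 120 N, or if a joint passes its speed limit or range.

### The arm

A 6-joint arm with a two-finger parallel gripper is mounted at the origin on a cart in front of the work surface, level with it; the furniture and walls round the work are solid. World frame = base frame: x ahead of the robot, y to its left, z up, the work surface at z = 0. Lengths are in mm, angles in rad, forces in N, time in s.
With the tool pointing down it reaches from about 275 to 975 mm from the base axis. Payload 8.4 kg.
Tool frame: the origin (TCP) lies at the very end of the fingers, on their centre line; the grasp point (between the pads) lies env.grip_point_offset behind it (env.grip_point_offset is the distance from the TCP to the grasp point, in mm); z points along the fingers, y is the direction in which the jaws open and shut (so a half turn about z gives the same grasp; the last joint's range is limited). The gripper opens to 92 mm and grips with 3 to 60 N. Pads are 20 mm wide; open, the fingers measure 128 mm over their backs; the gripper's body (75 mm by 189 mm) begins 69 mm behind the grasp point.
Start: joints at [-1.173, 0.353, 1.633, -0, 1.155, -0.002], TCP at [243.27, -575.715, 214.583] pointing down, gripper open.
Joint ranges: [-2.63, 2.63], [-0.92, 2.1], [0.06, 2.66], [-1.3, 4.44], [0, 2.69], [-3.02, 3.02]. Speed limits (rad/s): [2.22, 2.22, 2.79, 3.14, 3.14, 3.14].

### API

Orientations are given as a unit quaternion [w, x, y, z].
In Python, from workcell import env gives the robot as it stands.
- The arm moves only by the shell command python3 -m pendant 'ROWS' [FORCE]. ROWS is JSON, a list of rows, each an object of numbers: "hand": the opening in per cent of the stroke, from 0 (shut) to 100 (fully open); "x", "y", "z": the shift along the tool's x, y, z in mm; "wx", "wy", "wz": the turn, a rotation vector about the tool's x, y, z in degrees. In form: [{"hand": .., "x": .., "y": .., "z": .., "wx": .., "wy": .., "wz": ..}, ...]. A call has 1 to 8 rows; each row shifts and turns the pose as measured when the row begins, along the tool's axes as they then stand; what a row does not reach is not made up. A row lasts 1/10 s, in which the tool goes at most 50 mm and 8.59 degrees, less where a joint would pass 70% of its speed; a pose out of reach is approached as far as the arm can. A call with a gripper value outside its range is refused whole. The fingers move at their own pace and stop on an object; FORCE is the grip in N (left out, the last holds). Time passes only in rows, so rows that do not move let the fingers close. It gives the time, the measured TCP pose, the force and the opening at its end, in the units of the state.
- env.get_state(): the state, without advancing time (a new reading comes with each control period).
- env.get_image(name): name is "side" or "top"; returns a dict with "image" (480x640x3 uint8, red, green, blue), "K" (3x3 intrinsics, pixels), "rvec" (rotation vector, rad) and "tvec" (3), from world to camera coordinates, as OpenCV has them. Camera axes: x right, y down, z forward; pixel columns grow to the right and rows downward; lengths in mm; the calibration is good to about 2 mm. A picture is of the moment at which its call begins. There is no depth.
- env.job_done(): hands the job in, once; it reports no verdict.
The state is a dict: "t": time; "joint_pos": joint angles; "dq": joint speeds; "tau": joint torques, N m; "ee_pos": TCP position; "eef_rot": TCP orientation; "contact_force": force on the tool from outside, world axes, zero at the start; "wrist_torque": the same for the moment, N m; "grip_width": finger opening in mm.
Only numpy, scipy, OpenCV 4.12 (cv2) and the standard library are available. Lean on these libraries where they do the work, as an engineer would, in place of code of your own. Each camera call takes 0.05 s, during which the arm holds its last target.

## Working session

There is one attempt and no reset: what is moved stays moved. The work goes in short steps, Python scripts to look and compute and a shell command to move; the robot and the scene stay as the last step left them, time stands still between calls to the robot, and variables do not carry over. Pictures are saved under pics/ and viewed, and the job is handed in when it is done.

```bash
mkdir -p pics; ls
python3 - <<'E'
from workcell import env
import cv2
s=env.get_state()
for k,v in s.items(): print(k,v)
print(env.grip_point_offset)
for n in("side","top"):
    d=env.get_image(n); cv2.imwrite(f"pics/{n}0.png",d["image"][:,:,::-1]); print(n,d["K"],d["rvec"],d["tvec"])
E
```

```text
pics
t 0.0
joint_pos [-1.17339301e+00  3.53652018e-01  1.63414330e+00 -2.17155982e-05
  1.15518050e+00 -2.39585603e-03]
dq [ 0.00218925  0.00053143  0.00066764 -0.00063699  0.0013254   0.00083948]
tau [ 3.46299836e-03 -5.93837607e+01 -3.34214437e+01  6.98551512e-02
  2.36691954e-02 -7.40164137e-05]
ee_pos [ 243.07379419 -575.25426315  213.85735315]
eef_rot [-6.76188509e-04  9.80085416e-01  1.98575174e-01 -1.45441071e-04]
contact_force [-0.71287116  0.18418217  0.93486263]
wrist_torque [-0.02312931 -0.01268108  0.01365038]
grip_width 92.07902204467727
18.700000000000003
side [[563.42917626   0.         317.60307196]
 [  0.         563.42917626 246.14699106]
 [  0.           0.           1.        ]] [ 0.52183114 -2.65818074  1.25498122] [515.51952987 226.49262073 945.16347326]
top [[557.85711864   0.         315.43449597]
 [  0.         557.85711864 245.24001926]
 [  0.           0.           1.        ]] [ 2.19342307 -2.0208598   0.20447375] [-81.64311931 573.52147406 939.79085715]
```

View pics/side0.png

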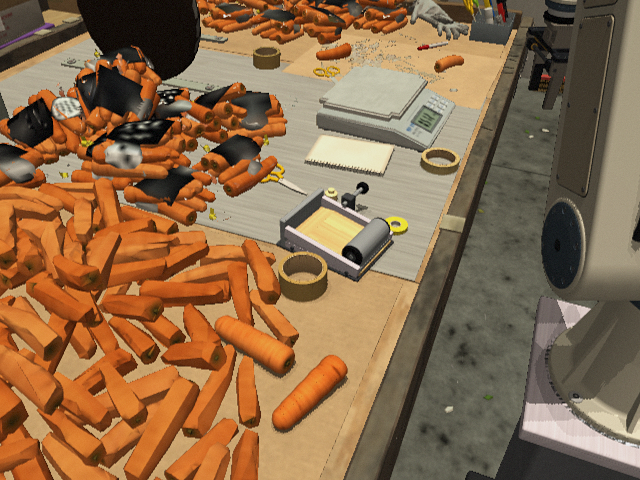

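View pics/top0.png

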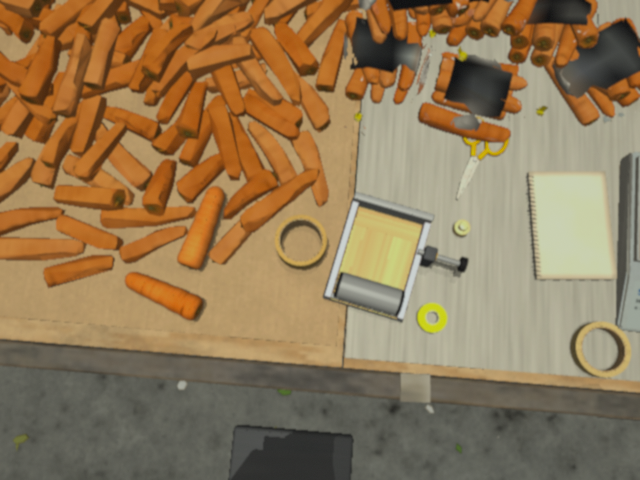

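The ramp sits at about (380,258) in the top view, with its uphill direction up and slightly right. The roller is at (368,293), the knob at (462,264), the weight at (461,228) and the yellow reel at (432,318). I'll zoom in next.

Run:
```python
import cv2
a=cv2.imread("pics/top0.png")[180:340,310:490]; cv2.imwrite("pics/topz.png",cv2.resize(a,None,fx=4.4,fy=3.7 if 0 else 3.75*1.0,interpolation=cv2.INTER_CUBIC) if 0 else cv2.resize(a,None,fx=3.7,fy=3.7,interpolation=cv2.INTER_CUBIC))
a=cv2.imread("pics/side0.png")[170:290,265:425]; cv2.imwrite("pics/sidez.png",cv2.resize(a,None,fx=5,fy=5,interpolation=cv2.INTER_CUBIC))
```

```text
(no output)
```

View pics/topz.png

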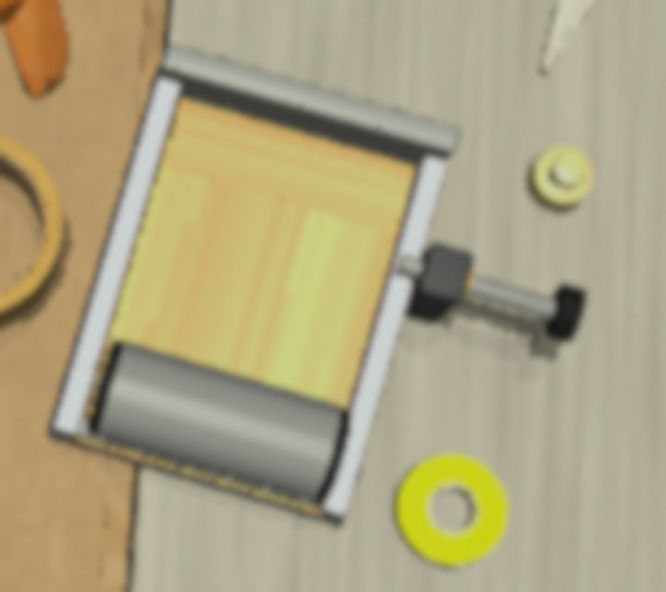

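View pics/sidez.png

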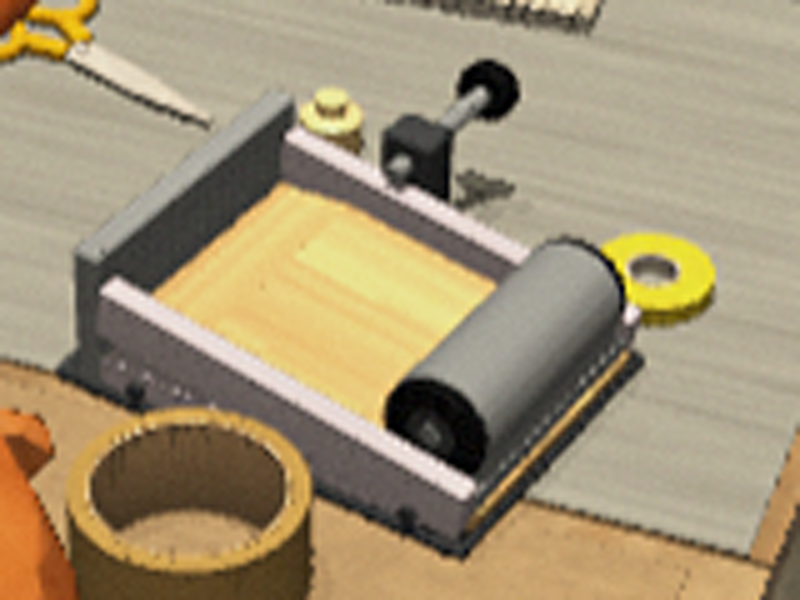

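```bash
cat > h.py <<'E'
import numpy as np,cv2
from workcell import env
def proj(P,d):
    return cv2.projectPoints(np.asarray(P,float).reshape(-1,1,3),d["rvec"],d["tvec"],d["K"],None)[0].reshape(-1,2)
def ray(uv,z,d):
    R=cv2.Rodrigues(d["rvec"])[0]; c=-R.T@d["tvec"]
    v=R.T@np.linalg.inv(d["K"])@np.array([uv[0],uv[1],1.]); return c+v*(z-c[2])/v[2]
def w(p,P): # ramp->world
    c,s=np.cos(P[2]),np.sin(P[2]); p=np.atleast_2d(p); return np.c_[P[0]+c*p[:,0]-s*p[:,1],P[1]+s*p[:,0]+c*p[:,1],p[:,2]]
E
python3 - <<'E'
from h import *
from scipy.optimize import least_squares
T=env.get_image("top");S=env.get_image("side")
tz=lambda u,v:(310+u/3.7-.5,180+v/3.7-.5)
sz=lambda u,v:(265+u/5-.5,170+v/5-.5)
tp=[((84,74,72),tz(162,70)),((84,-74,72),tz(450,156)),((98,74,72),tz(172,46)),((98,-74,72),tz(460,130)),((-102,77,3),tz(52,435)),((-102,-77,3),tz(335,522))]
sp=[((-102,77,0),sz(462,557)),((-102,-77,2),sz(643,362)),((98,-74,72),sz(277,90)),((98,74,72),sz(76,248)),((84,74,72),sz(103,254))]
def f(P):
    return np.r_[(proj(w([a for a,_ in tp],P),T)-[b for _,b in tp]).ravel(),(proj(w([a for a,_ in sp],P),S)-[b for _,b in sp]).ravel()]
p0=ray(tz(260,300),20,T)
r=least_squares(f,[p0[0],p0[1],-.25],x_scale=[10,10,.05],loss="soft_l1"); print(r.x,np.round(r.fun.reshape(-1,2),1))
P=r.x; np.save("P.npy",P)
for n,uv in(("knob",tz(567,312)),): 
    k=ray(uv,57,T);c,s=np.cos(P[2]),np.sin(P[2]);q=k[:2]-P[:2];print(n,k,c*q[0]+s*q[1],-s*q[0]+c*q[1])
print("expected knob", w([27.5,-153,57],P),proj(w([[27.5,-153,57],[27.5,-159,57],[-70,0,42]],P),S),proj(w([27.5,-153,57],P),T))
for n,uv,z in(("weight",tz(562,177),30),("reel",tz(453,510),11),("ptape",(302,242),48)):print(n,ray(uv,z,T))
for n,x in(("roller start",[-70,0,42]),("home",[60,0,57]),("foot",[-102,0,20])):print(n,w(x,P))
E
```

```text
[ 5.71193928e+02 -1.49471566e+02 -2.26608288e-01] [[ 0.5 -1.5]
 [ 2.3 -0.6]
 [ 0.1 -2.2]
 [ 1.6 -0.8]
 [-2.8  1.9]
 [ 0.6  3.8]
 [ 1.6  3.9]
 [ 3.   2.2]
 [-0.2  0.1]
 [-0.9  0.8]
 [-0.9  2. ]]
knob [ 566.33616456 -298.49794043   57.        ] 28.74875568540327 -146.30778257328836
expected knob [[ 563.61576846 -304.7385021    57.        ]] [[364.68834183 187.43375613]
 [366.05054439 186.25050304]
 [366.10602377 242.60640124]] [[466.21453711 265.60964073]]
weight [ 640.03754559 -300.78853292   30.        ]
reel [ 471.38521718 -256.75567597   11.        ]
ptape [584.49058789  -9.51467399  48.        ]
roller start [[ 502.98354562 -133.74439824   42.        ]]
home [[ 629.65996917 -162.95199515   57.        ]]
foot [[ 471.80165674 -126.55483592   20.        ]]
```

Run:
```python
from h import *
from scipy.optimize import least_squares
T=env.get_image("top");S=env.get_image("side")
tz=lambda u,v:(310+u/3.7-.5,180+v/3.7-.5)
sz=lambda u,v:(265+u/5-.5,170+v/5-.5)
tp=lambda x,t:[((84,74,72),tz(162,70)),((84,-74,72),tz(450,156)),((98,74,72),tz(172,46)),((98,-74,72),tz(460,130)),((x,77,3),tz(52,435)),((x,-77,3),tz(335,522)),((-70,0,42),tz(219,421)),((27.5,-153+t,57),tz(567,312))]
sp=lambda x,t:[((x,77,0),sz(462,557)),((x,-77,2),sz(643,362)),((98,-74,72),sz(277,90)),((98,74,72),sz(76,248)),((84,74,72),sz(103,254)),((-70,0,42),sz(508,357)),((27.5,-159+t,57),sz(494,91))]
def f(P):
    a=tp(*P[3:]);b=sp(*P[3:])
    return np.r_[(proj(w([q for q,_ in a],P),T)-[q for _,q in a]).ravel(),(proj(w([q for q,_ in b],P),S)-[q for _,q in b]).ravel()]
r=least_squares(f,[570,-150,-.25,-100,4],x_scale=[10,10,.05,5,5],loss="soft_l1"); print(r.x,np.round(r.fun.reshape(-1,2),1).tolist())
P=r.x; np.save("P.npy",P[:3])
for n,x in(("roller start",[-70,0,42]),("home",[60,0,57]),("knob face",[27.5,-159+P[4],57])):print(n,w(x,P))
im=T["image"][:,:,::-1].copy();im=cv2.resize(im,None,fx=4,fy=4)
```

```text
[ 5.69618144e+02 -1.50520289e+02 -2.10757947e-01 -9.37782583e+01
  8.14710917e+00] [[0.2, -0.3], [2.2, -0.5], [-0.4, -0.9], [1.5, -0.8], [-0.4, -0.5], [3.3, 0.0], [-0.2, 0.5], [-0.3, 0.0], [-0.1, 1.9], [0.4, 0.1], [-0.2, 0.1], [0.0, 1.3], [0.1, 2.4], [1.2, 1.3], [0.7, -0.2]]
roller start [[ 501.16705926 -135.87620904   42.        ]]
home [[ 628.29050146 -163.07235662   57.        ]]
knob face [[ 564.9510449  -303.78823317   57.        ]]
```

Run:
```python
from h import *
T=env.get_image("top");P=np.load("P.npy")
tz=lambda u,v:(310+u/3.7-.5,180+v/3.7-.5)
for a,b,z in(((162,70),(450,156),72),((172,46),(460,130),72),((118,345),(345,410),42),((95,430),(318,500),42),((52,435),(335,522),3)):
    d=ray(tz(*a),z,T)-ray(tz(*b),z,T); print(np.linalg.norm(d),np.arctan2(-d[0],d[1]))
# edge overlay
im=cv2.resize(T["image"][180:340,310:490,::-1],None,fx=3.7,fy=3.7,interpolation=cv2.INTER_CUBIC)
for q in([[84,74,72],[84,-74,72],[98,-74,72],[98,74,72]],[[-95,74,32],[84,74,52],[84,62,52],[-95,62,32]],[[-95,-74,32],[84,-74,52],[84,-62,52],[-95,-62,32]],[[27.5,-62,57],[27.5,-150,57]],[[-70,60,42],[-70,-60,42]]):
    p=((proj(w(q,P),T)+.5-[310,180])*3.7).astype(np.int32); cv2.polylines(im,[p],True,(0,0,255),1)
cv2.imwrite("pics/ov.png",im)
s=env.get_state();R=cv2.Rodrigues
print(s["ee_pos"],w([-118,0,33],P),w([27.5,-200,45],P))
```

```text
144.54087590606292 -0.2208131364550969
144.62673807701006 -0.21497327092352017
114.03179881330449 -0.20080572431785218
111.86883665487366 -0.22369960664748392
147.125030201093 -0.21722481120417986
[ 243.21051049 -575.60909913  214.40221994] [[ 454.22917291 -125.83455455   33.        ]] [[ 554.66941386 -351.84784619   45.        ]]
```

View pics/ov.png

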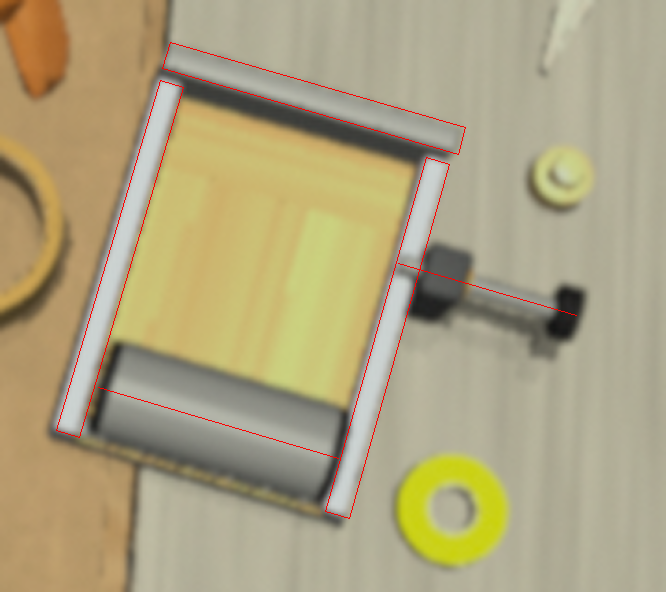

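```bash
cat >> h.py <<'E'
from scipy.spatial.transform import Rotation as Ro
YAW=-0.213
def plan(rp):
    P=np.load("P.npy");P[1]+=1;P[2]=YAW
    s=env.get_state();q=s["eef_rot"];R=Ro.from_quat([q[1],q[2],q[3],q[0]])
    t=w(rp,P)[0];d=R.inv().apply(t-s["ee_pos"])
    Rt=Ro.from_euler("z",YAW)*Ro.from_euler("x",np.pi)
    e=(R.inv()*Rt).as_rotvec(degrees=True)
    c,sn=np.cos(YAW),np.sin(YAW);v=s["ee_pos"]-[P[0],P[1],0]
    print("t",s["t"],"ramp pos",np.round([c*v[0]+sn*v[1],-sn*v[0]+c*v[1],v[2]],1),"force",np.round(s["contact_force"],1),"w",round(s["grip_width"],1))
    print("to target, tool axes",np.round(d,1),"turn",np.round(e,1))
E
python3 -c "
from h import *
plan([-120,0,214])"
```

```text
t 0.35 ramp pos [-229.  -485.5  214.4] force [ 0.4 -0.2  0.7] w 91.7
to target, tool axes [ 368.3 -334.5    0.5] turn [-0.   0.  35.1]
```

```bash
python3 -m pendant '[{"hand":60,"wz":7},{"hand":60,"wz":7},{"hand":60,"wz":7},{"hand":60,"wz":7},{"hand":60,"wz":7},{"hand":60,"x":8,"y":-40},{"hand":60,"x":8,"y":-40},{"hand":60,"x":8,"y":-40}]' 20; python3 -c "
from h import *
plan([-120,0,214])"
```

```text
t 0.35 ramp pos [-229.  -485.5  214.4] force [ 0.4 -0.2  0.7] w 91.7
to target, tool axes [ 368.3 -334.5    0.5] turn [-0.   0.  35.1]$[0]: bad value
```

```bash
python3 -m pendant '[{"hand":60,"x":0,"y":0,"z":0,"wx":0,"wy":0,"wz":7},{"hand":60,"x":0,"y":0,"z":0,"wx":0,"wy":0,"wz":7},{"hand":60,"x":0,"y":0,"z":0,"wx":0,"wy":0,"wz":7},{"hand":60,"x":0,"y":0,"z":0,"wx":0,"wy":0,"wz":7},{"hand":60,"x":0,"y":0,"z":0,"wx":0,"wy":0,"wz":7},{"hand":60,"x":8,"y":-40,"z":0,"wx":0,"wy":0,"wz":0},{"hand":60,"x":8,"y":-40,"z":0,"wx":0,"wy":0,"wz":0},{"hand":60,"x":8,"y":-40,"z":0,"wx":0,"wy":0,"wz":0}]' 20; python3 -c "
from h import *
plan([-120,0,214])"
```

```text
t: 1.15
ee_pos: [294.0, -465.6, 213.6]
eef_rot: [0.001, 0.993, -0.121, 0.0]
contact_force: [-0.0, -0.5, 0.1]
grip_width: 54.9
t 1.15 ramp pos [-202.5 -367.2  213.6] force [-0.  -0.5  0.1] w 54.9
to target, tool axes [  71.6 -369.5   -0.9] turn [ 0.1 -0.  -1.7]
```

```bash
python3 -m pendant '[{"hand":60,"x":9,"y":-46,"z":0,"wx":0,"wy":0,"wz":-1.7},{"hand":60,"x":9,"y":-46,"z":0,"wx":0,"wy":0,"wz":0},{"hand":60,"x":9,"y":-46,"z":0,"wx":0,"wy":0,"wz":0},{"hand":60,"x":9,"y":-46,"z":0,"wx":0,"wy":0,"wz":0},{"hand":60,"x":9,"y":-46,"z":0,"wx":0,"wy":0,"wz":0},{"hand":60,"x":9,"y":-46,"z":0,"wx":0,"wy":0,"wz":0},{"hand":60,"x":9,"y":-46,"z":0,"wx":0,"wy":0,"wz":0},{"hand":60,"x":9,"y":-40,"z":0,"wx":0,"wy":0,"wz":0}]' 20; python3 -c "
from h import *
plan([-122,0,33])"
```

```text
t: 1.95
ee_pos: [446.1, -114.6, 214.5]
eef_rot: [0.002, 0.994, -0.108, 0.002]
contact_force: [0.2, -1.4, -0.0]
grip_width: 55.1
t 1.95 ramp pos [-128.1    8.   214.5] force [ 0.2 -1.4 -0. ] w 55.1
to target, tool axes [  5.2   7.5 181.6] turn [ 0.2 -0.3 -0.1]
```

```bash
python3 -m pendant '[{"hand":60,"x":3,"y":4,"z":20,"wx":0,"wy":0,"wz":0},{"hand":60,"x":1,"y":2,"z":40,"wx":0,"wy":0,"wz":0},{"hand":60,"x":0,"y":0,"z":40,"wx":0,"wy":0,"wz":0},{"hand":60,"x":0,"y":0,"z":30,"wx":0,"wy":0,"wz":0},{"hand":60,"x":0,"y":0,"z":0,"wx":0,"wy":0,"wz":0}]' 20; python3 -c "
from h import *
plan([-122,0,33])"
```

```text
t: 2.45
ee_pos: [455.3, -115.8, 83.6]
eef_rot: [0.002, 0.995, -0.102, 0.007]
contact_force: [-0.5, 0.5, 0.6]
grip_width: 55.3
t 2.45 ramp pos [-118.8    8.8   83.6] force [-0.5  0.5  0.6] w 55.3
to target, tool axes [-3.9  8.6 50.5] turn [ 0.1 -0.8  0.5]
```

```bash
python3 -m pendant '[{"hand":60,"x":-2,"y":5,"z":10,"wx":0,"wy":-0.8,"wz":0.5},{"hand":60,"x":-2,"y":4,"z":10,"wx":0,"wy":0,"wz":0},{"hand":60,"x":0,"y":0,"z":20,"wx":0,"wy":0,"wz":0},{"hand":60,"x":0,"y":0,"z":8,"wx":0,"wy":0,"wz":0},{"hand":60,"x":0,"y":0,"z":0,"wx":0,"wy":0,"wz":0}]' 20
python3 - <<'E'
from h import *
plan([-104,0,34])
for n in("side","top"):
    d=env.get_image(n)["image"][:,:,::-1]; d=d[170:290,265:425] if n=="side" else d[180:340,290:490]
    cv2.imwrite(f"pics/{n}1.png",cv2.resize(d,None,fx=3.7,fy=3.7))
E
```

```text
t: 2.95
ee_pos: [452.4, -126.6, 37.4]
eef_rot: [0.001, 0.994, -0.108, 0.002]
contact_force: [-0.1, 0.1, 1.1]
grip_width: 55.4
t 2.95 ramp pos [-119.4   -2.3   37.4] force [-0.1  0.1  1.1] w 55.4
to target, tool axes [15.4 -2.4  3.5] turn [ 0.1 -0.3 -0.1]
```

View pics/side1.png

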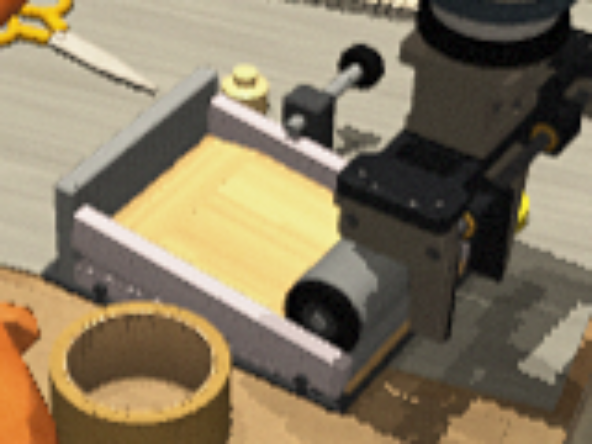

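View pics/top1.png

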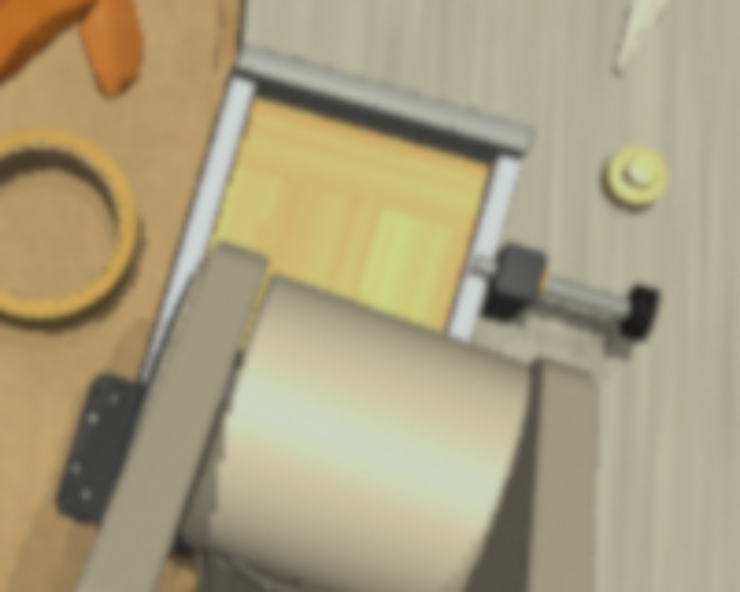

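The side view shows the fingers behind the roller at (430,290) in the crop, level with the ramp and centred in the lane. The stop, pin and bystanders are undisturbed. I'll start the push.

```bash
python3 -m pendant '[{"hand":60,"x":4,"y":-1,"z":1.5,"wx":0,"wy":-0.3,"wz":0},{"hand":60,"x":4,"y":-1,"z":1.5,"wx":0,"wy":0,"wz":0},{"hand":60,"x":3,"y":0,"z":0,"wx":0,"wy":0,"wz":0},{"hand":60,"x":3,"y":0,"z":0,"wx":0,"wy":0,"wz":0},{"hand":60,"x":3,"y":0,"z":0,"wx":0,"wy":0,"wz":0}]' 20; python3 -c "
from h import *
plan([26,0,46])"
```

```text
t: 3.55
ee_pos: [472.4, -128.5, 37.2]
eef_rot: [0.001, 0.994, -0.107, 0.001]
contact_force: [-2.6, 0.2, 1.8]
grip_width: 55.1
t 3.55 ramp pos [-99.5  -0.   37.2] force [-2.6  0.2  1.8] w 55.1
to target, tool axes [125.5  -0.3  -8.4] turn [ 0.1 -0.2 -0.1]
```

```bash
python3 -m pendant '[{"hand":60,"x":4,"y":0,"z":0,"wx":0,"wy":0,"wz":0},{"hand":60,"x":5,"y":0,"z":0,"wx":0,"wy":0,"wz":0},{"hand":60,"x":5,"y":0,"z":0,"wx":0,"wy":0,"wz":0},{"hand":60,"x":5,"y":0,"z":-0.5,"wx":0,"wy":0,"wz":0},{"hand":60,"x":5,"y":0,"z":-0.5,"wx":0,"wy":0,"wz":0},{"hand":60,"x":5,"y":0,"z":-0.5,"wx":0,"wy":0,"wz":0}]' 20
python3 - <<'E'
from h import *
plan([26,0,46])
d=env.get_image("side")["image"][:,:,::-1]; d=d[170:290,265:425]
cv2.imwrite(f"pics/side2.png",cv2.resize(d,None,fx=3.7,fy=3.7))
E
```

```text
t: 4.15
ee_pos: [500.9, -134.7, 38.3]
eef_rot: [0.001, 0.994, -0.107, -0.001]
contact_force: [-3.3, 1.0, 1.3]
grip_width: 55.1
t 4.15 ramp pos [-70.3   0.   38.3] force [-3.3  1.   1.3] w 55.1
to target, tool axes [96.3 -0.2 -7.8] turn [ 0.1  0.1 -0.1]
```

View pics/side2.png

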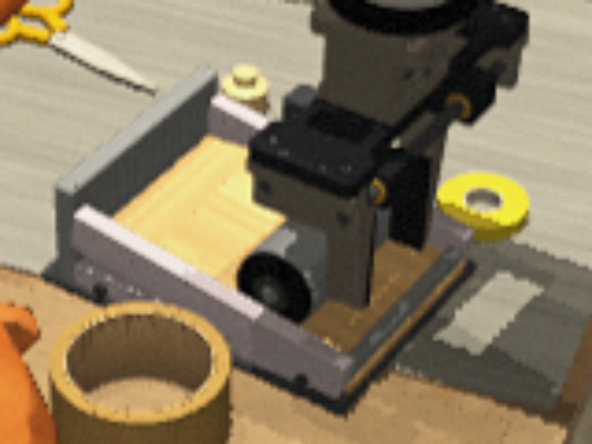

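The roller, with its cap at (275,285), is off the lip and stays against the fingers. I'll keep pushing.

```bash
python3 -m pendant '[{"hand":60,"x":5,"y":0,"z":-0.5,"wx":0,"wy":0,"wz":0},{"hand":60,"x":5,"y":0,"z":-0.6,"wx":0,"wy":0,"wz":0},{"hand":60,"x":5,"y":0,"z":-0.6,"wx":0,"wy":0,"wz":0},{"hand":60,"x":5,"y":0,"z":-0.6,"wx":0,"wy":0,"wz":0},{"hand":60,"x":5,"y":0,"z":-0.6,"wx":0,"wy":0,"wz":0},{"hand":60,"x":5,"y":0,"z":-0.6,"wx":0,"wy":0,"wz":0},{"hand":60,"x":5,"y":0,"z":-0.6,"wx":0,"wy":0,"wz":0},{"hand":60,"x":5,"y":0,"z":-0.6,"wx":0,"wy":0,"wz":0}]' 20
python3 - <<'E'
from h import *
plan([26,0,46])
E
```

```text
t: 5.0
ee_pos: [544.1, -144.1, 43.6]
eef_rot: [0.001, 0.994, -0.107, -0.0]
contact_force: [-2.7, 0.3, 1.8]
grip_width: 55.0
t 5.0 ramp pos [-26.1  -0.1  43.6] force [-2.7  0.3  1.8] w 55.0
to target, tool axes [52.1 -0.2 -2.4] turn [ 0.1  0.  -0.1]
```

```bash
python3 -m pendant '[{"hand":60,"x":5,"y":0,"z":-0.4,"wx":0,"wy":0,"wz":0},{"hand":60,"x":5,"y":0,"z":-0.4,"wx":0,"wy":0,"wz":0},{"hand":60,"x":5,"y":0,"z":-0.4,"wx":0,"wy":0,"wz":0},{"hand":60,"x":5,"y":0,"z":-0.4,"wx":0,"wy":0,"wz":0},{"hand":60,"x":5,"y":0,"z":-0.4,"wx":0,"wy":0,"wz":0},{"hand":60,"x":4,"y":0,"z":-0.3,"wx":0,"wy":0,"wz":0},{"hand":60,"x":3,"y":0,"z":0,"wx":0,"wy":0,"wz":0},{"hand":60,"x":3,"y":0,"z":0,"wx":0,"wy":0,"wz":0}]' 20
python3 - <<'E'
from h import *
plan([26,0,46])
d=env.get_image("side")["image"][:,:,::-1]; d=d[170:290,265:425]
cv2.imwrite(f"pics/side3.png",cv2.resize(d,None,fx=3.7,fy=3.7))
E
```

```text
t: 5.8
ee_pos: [581.9, -152.4, 46.1]
eef_rot: [0.001, 0.994, -0.107, -0.0]
contact_force: [-1.6, -0.1, 0.8]
grip_width: 55.2
t 5.8 ramp pos [12.6 -0.2 46.1] force [-1.6 -0.1  0.8] w 55.2
to target, tool axes [13.4 -0.2  0.1] turn [ 0.1 -0.  -0.1]
```

View pics/side3.png

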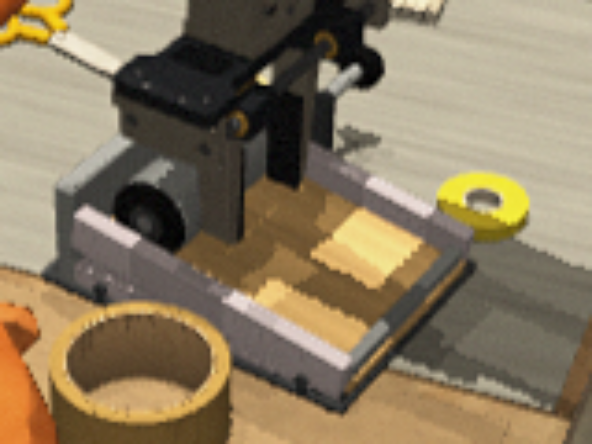

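The roller (cap at (150,215)) is near the crest, still against the fingers and about 10–15 mm from the stop. I'll continue gently.

```bash
python3 -m pendant '[{"hand":60,"x":3,"y":0,"z":0,"wx":0,"wy":0,"wz":0},{"hand":60,"x":3,"y":0,"z":0,"wx":0,"wy":0,"wz":0},{"hand":60,"x":3,"y":0,"z":0,"wx":0,"wy":0,"wz":0}]' 20
python3 - <<'E'
from h import *
plan([26,0,46])
E
```

```text
t: 6.15
ee_pos: [593.2, -154.8, 46.5]
eef_rot: [0.001, 0.994, -0.107, 0.002]
contact_force: [-0.0, 0.2, 0.4]
grip_width: 55.2
t 6.15 ramp pos [24.2 -0.2 46.5] force [-0.   0.2  0.4] w 55.2
to target, tool axes [ 1.8 -0.2  0.5] turn [ 0.1 -0.2 -0.1]
```

```bash
python3 -m pendant '[{"hand":60,"x":2,"y":0,"z":0,"wx":0,"wy":0,"wz":0},{"hand":60,"x":1.5,"y":0,"z":0,"wx":0,"wy":0,"wz":0},{"hand":60,"x":1,"y":0,"z":0,"wx":0,"wy":0,"wz":0}]' 20
python3 - <<'E'
from h import *
plan([26,0,46])
d=env.get_image("side")["image"][:,:,::-1]; d=d[170:290,265:425]
cv2.imwrite(f"pics/side4.png",cv2.resize(d,None,fx=3.7,fy=3.7))
E
```

```text
t: 6.45
ee_pos: [596.7, -155.6, 46.2]
eef_rot: [0.001, 0.994, -0.107, 0.0]
contact_force: [-5.2, 1.2, 2.5]
grip_width: 55.2
t 6.45 ramp pos [27.8 -0.2 46.2] force [-5.2  1.2  2.5] w 55.2
to target, tool axes [-1.8 -0.2  0.2] turn [ 0.1 -0.  -0.1]
```

View pics/side4.png

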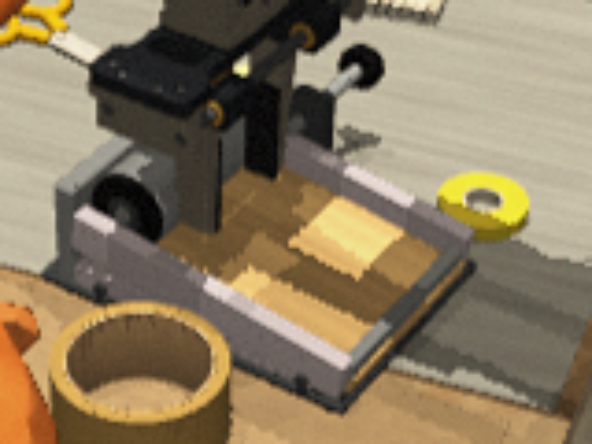

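The roller (cap at (125,208)) is pressed against the stop with about 5 N. I'll hold briefly, back away slowly, then raise the hand.

```bash
python3 -m pendant '[{"hand":60,"x":0,"y":0,"z":0,"wx":0,"wy":0,"wz":0},{"hand":60,"x":0,"y":0,"z":0,"wx":0,"wy":0,"wz":0},{"hand":60,"x":-2,"y":0,"z":0,"wx":0,"wy":0,"wz":0},{"hand":60,"x":-5,"y":0,"z":-1,"wx":0,"wy":0,"wz":0},{"hand":60,"x":-10,"y":0,"z":-5,"wx":0,"wy":0,"wz":0},{"hand":60,"x":-10,"y":0,"z":-20,"wx":0,"wy":0,"wz":0},{"hand":60,"x":-5,"y":0,"z":-30,"wx":0,"wy":0,"wz":0},{"hand":0,"x":0,"y":0,"z":-30,"wx":0,"wy":0,"wz":0}]' 20
python3 - <<'E'
from h import *
plan([27.5,-195,46])
d=env.get_image("side")["image"][:,:,::-1]; d=d[170:290,265:425]
cv2.imwrite(f"pics/side5.png",cv2.resize(d,None,fx=3.7,fy=3.7))
E
```

```text
t: 7.3
ee_pos: [560.4, -147.3, 131.3]
eef_rot: [0.001, 0.994, -0.107, -0.002]
contact_force: [0.5, -0.9, -0.4]
grip_width: 49.1
t 7.3 ramp pos [ -9.5   0.2 131.3] force [ 0.5 -0.9 -0.4] w 49.1
to target, tool axes [ 37.7 194.9  85.5] turn [ 0.1  0.2 -0.1]
```

View pics/side5.png

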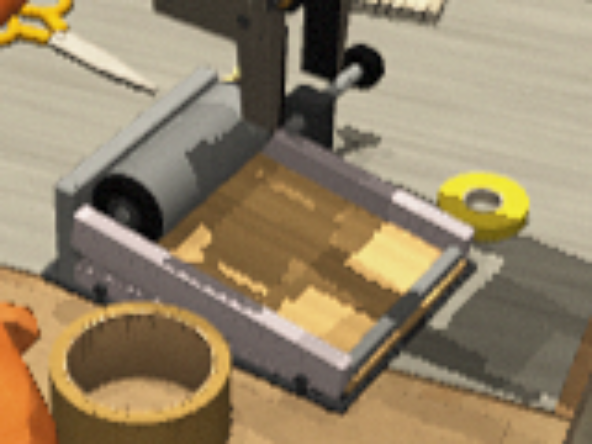

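The roller stays seated square against the stop (cap at (125,208)). Next is moving outside the knob with the fingers shut.

```bash
python3 -m pendant '[{"hand":0,"x":8,"y":20,"z":0,"wx":0,"wy":0,"wz":0},{"hand":0,"x":8,"y":40,"z":0,"wx":0,"wy":0,"wz":0},{"hand":0,"x":8,"y":45,"z":0,"wx":0,"wy":0,"wz":0},{"hand":0,"x":8,"y":45,"z":0,"wx":0,"wy":0,"wz":0},{"hand":0,"x":4,"y":35,"z":0,"wx":0,"wy":0,"wz":0},{"hand":0,"x":0,"y":8,"z":0,"wx":0,"wy":0,"wz":0},{"hand":0,"x":0,"y":0,"z":0,"wx":0,"wy":0,"wz":0}]' 20
python3 - <<'E'
from h import *
plan([27.5,-195,46])
E
```

```text
t: 8.05
ee_pos: [556.9, -350.0, 143.4]
eef_rot: [0.003, 0.994, -0.106, 0.007]
contact_force: [-0.5, 0.1, -0.8]
grip_width: 0.3
t 8.05 ramp pos [  29.9 -198.6  143.4] force [-0.5  0.1 -0.8] w 0.3
to target, tool axes [-3.8 -4.  97.4] turn [ 0.2 -0.8  0. ]
```

```bash
python3 -m pendant '[{"hand":0,"x":-2,"y":0,"z":20,"wx":0,"wy":-0.8,"wz":0},{"hand":0,"x":0,"y":0,"z":30,"wx":0,"wy":0,"wz":0},{"hand":0,"x":0,"y":0,"z":30,"wx":0,"wy":0,"wz":0},{"hand":0,"x":0,"y":0,"z":12,"wx":0,"wy":0,"wz":0},{"hand":0,"x":0,"y":0,"z":0,"wx":0,"wy":0,"wz":0}]' 20
python3 - <<'E'
from h import *
plan([27.5,-195,46])
for n in("side","top"):
    d=env.get_image(n)["image"][:,:,::-1]; d=d[150:290,265:455] if n=="side" else d[180:340,310:520]
    cv2.imwrite(f"pics/{n}6.png",cv2.resize(d,None,fx=3.7,fy=3.7))
E
```

```text
t: 8.55
ee_pos: [554.6, -342.6, 45.9]
eef_rot: [0.001, 0.995, -0.104, -0.002]
contact_force: [0.1, -0.3, 0.2]
grip_width: 0.4
t 8.55 ramp pos [  26.1 -191.9   45.9] force [ 0.1 -0.3  0.2] w 0.4
to target, tool axes [ 1.4  3.1 -0.1] turn [0.1 0.2 0.3]
```

View pics/side6.png

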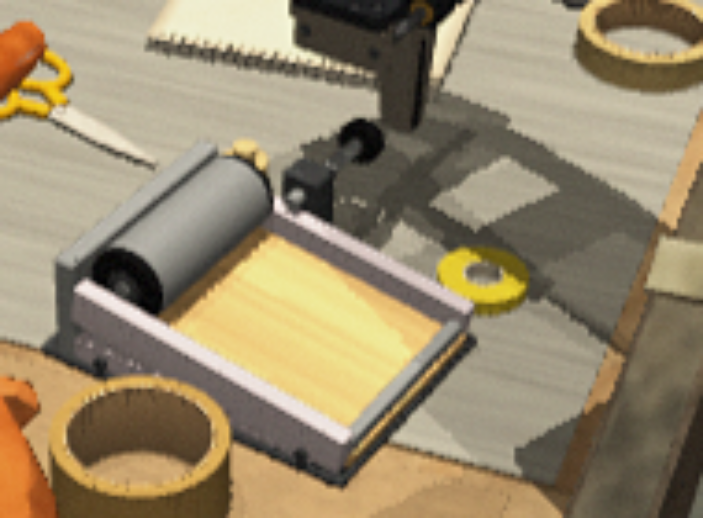

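View pics/top6.png

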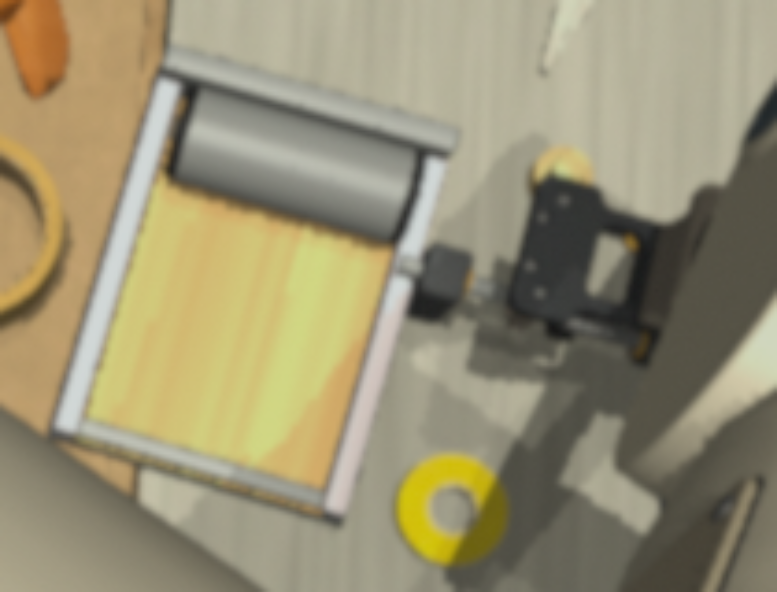

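The roller lies seated against the stop, with its cap at (125,280) in the side view. The shut fingers stand outside the knob (360,140). I'll push it inwards.

```bash
python3 -m pendant '[{"hand":0,"x":1.5,"y":-6,"z":0,"wx":0,"wy":0,"wz":0.3},{"hand":0,"x":0,"y":-6,"z":0,"wx":0,"wy":0,"wz":0},{"hand":0,"x":0,"y":-5,"z":0,"wx":0,"wy":0,"wz":0},{"hand":0,"x":0,"y":-5,"z":0,"wx":0,"wy":0,"wz":0},{"hand":0,"x":0,"y":-5,"z":0,"wx":0,"wy":0,"wz":0},{"hand":0,"x":0,"y":-5,"z":0,"wx":0,"wy":0,"wz":0},{"hand":0,"x":0,"y":-5,"z":0,"wx":0,"wy":0,"wz":0}]' 20
python3 - <<'E'
from h import *
plan([27.5,-132,46])
E
```

```text
t: 9.35
ee_pos: [568.5, -306.7, 52.9]
eef_rot: [0.004, 0.994, -0.107, 0.003]
contact_force: [-0.5, -1.6, -1.8]
grip_width: 0.7
t 9.35 ramp pos [  32.1 -153.8   52.9] force [-0.5 -1.6 -1.8] w 0.7
to target, tool axes [ -4.7 -21.9   6.7] turn [ 0.4 -0.4 -0.1]
```

```bash
python3 -m pendant '[{"hand":0,"x":-2,"y":-3,"z":3,"wx":0.4,"wy":-0.4,"wz":0},{"hand":0,"x":-1,"y":-4,"z":2,"wx":0,"wy":0,"wz":0},{"hand":0,"x":0,"y":-4,"z":1,"wx":0,"wy":0,"wz":0},{"hand":0,"x":0,"y":-3,"z":0,"wx":0,"wy":0,"wz":0}]' 20
python3 - <<'E'
from h import *
plan([27.5,-132,46])
E
```

```text
t: 9.75
ee_pos: [569.5, -291.9, 47.1]
eef_rot: [0.0, 0.994, -0.107, 0.001]
contact_force: [-0.3, -2.3, 1.9]
grip_width: 0.2
t 9.75 ramp pos [  30.  -139.2   47.1] force [-0.3 -2.3  1.9] w 0.2
to target, tool axes [-2.5 -7.2  1.1] turn [ 0.  -0.1 -0.1]
```

```bash
python3 -m pendant '[{"hand":0,"x":-1,"y":-3,"z":0,"wx":0,"wy":0,"wz":0},{"hand":0,"x":0,"y":-3,"z":0,"wx":0,"wy":0,"wz":0},{"hand":0,"x":0,"y":-3,"z":0,"wx":0,"wy":0,"wz":0},{"hand":0,"x":0,"y":-2,"z":0,"wx":0,"wy":0,"wz":0}]' 20
python3 - <<'E'
from h import *
plan([27.5,-132,46])
d=env.get_image("side")["image"][:,:,::-1]; d=d[170:290,265:425]
cv2.imwrite(f"pics/side7.png",cv2.resize(d,None,fx=3.7,fy=3.7))
E
```

```text
t: 10.15
ee_pos: [571.3, -280.3, 47.1]
eef_rot: [0.0, 0.994, -0.107, 0.001]
contact_force: [-2.1, -11.7, 1.0]
grip_width: 0.1
t 10.15 ramp pos [  29.3 -127.5   47.1] force [ -2.1 -11.7   1. ] w 0.1
to target, tool axes [-1.7  4.5  1.1] turn [ 0.  -0.1 -0. ]
```

View pics/side7.png

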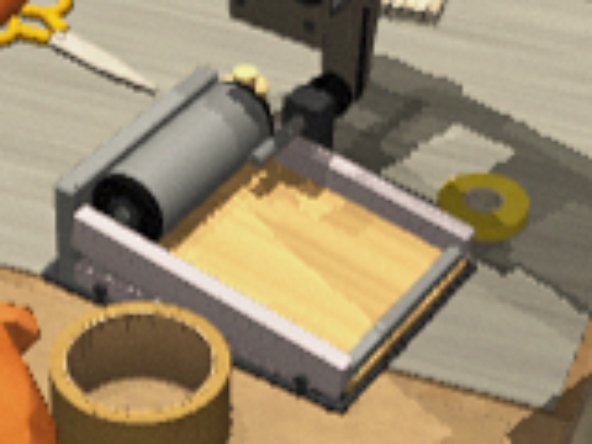

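The pin's tip (265,150) is in the lane behind the roller and the force jumped to about 12 N, so it seems to be at its end. I'll confirm with one more small push.

```bash
python3 -m pendant '[{"hand":0,"x":0,"y":-2,"z":0,"wx":0,"wy":0,"wz":0},{"hand":0,"x":0,"y":-1,"z":0,"wx":0,"wy":0,"wz":0},{"hand":0,"x":0,"y":0,"z":0,"wx":0,"wy":0,"wz":0}]' 20
python3 - <<'E'
from h import *
plan([27.5,-132,46])
E
python3 -m pendant '[{"hand":0,"x":0,"y":3,"z":0,"wx":0,"wy":0,"wz":0},{"hand":0,"x":0,"y":10,"z":0,"wx":0,"wy":0,"wz":0},{"hand":0,"x":0,"y":20,"z":0,"wx":0,"wy":0,"wz":0},{"hand":0,"x":0,"y":30,"z":-10,"wx":0,"wy":0,"wz":0},{"hand":0,"x":0,"y":30,"z":-35,"wx":0,"wy":0,"wz":0},{"hand":0,"x":0,"y":35,"z":-35,"wx":0,"wy":0,"wz":0},{"hand":0,"x":0,"y":0,"z":-30,"wx":0,"wy":0,"wz":0},{"hand":0,"x":0,"y":0,"z":0,"wx":0,"wy":0,"wz":0}]' 20
python3 - <<'E'
from h import *
plan([27.5,-132,46])
P=np.load("P.npy");P[1]+=1;P[2]=YAW
for n in("side","top"):
    D=env.get_image(n);d=D["image"][:,:,::-1]; o=(265,150) if n=="side" else (310,180); d=d[150:290,265:425] if n=="side" else d[180:340,310:490]
    d=cv2.resize(d,None,fx=3.7,fy=3.7)
    for q in([27.5,-108,57],[27.5,-114,57],[27.5,-26,57],[60,60,57],[60,-60,57]):
        p=((proj(w(q,P),D)[0]+.5-o)*3.7).astype(int);cv2.circle(d,tuple(map(int,p)),3,(0,0,255),1)
    cv2.imwrite(f"pics/{n}8.png",d)
E
```

```text
t: 10.5
ee_pos: [571.1, -280.8, 47.2]
eef_rot: [0.003, 0.994, -0.106, 0.001]
contact_force: [1.1, -0.1, 0.2]
grip_width: 0.3
t 10.5 ramp pos [  29.2 -128.    47.2] force [ 1.1 -0.1  0.2] w 0.3
to target, tool axes [-1.7  4.   1.2] turn [ 0.4 -0.2  0.1]
t: 11.3
ee_pos: [539.9, -409.6, 158.5]
eef_rot: [0.0, 0.994, -0.105, -0.003]
contact_force: [0.3, -0.3, 0.8]
grip_width: 0.6
t 11.3 ramp pos [  26.  -260.5  158.5] force [ 0.3 -0.3  0.8] w 0.6
to target, tool axes [   2.4 -128.6  112.4] turn [0.1 0.3 0.1]
```

View pics/side8.png

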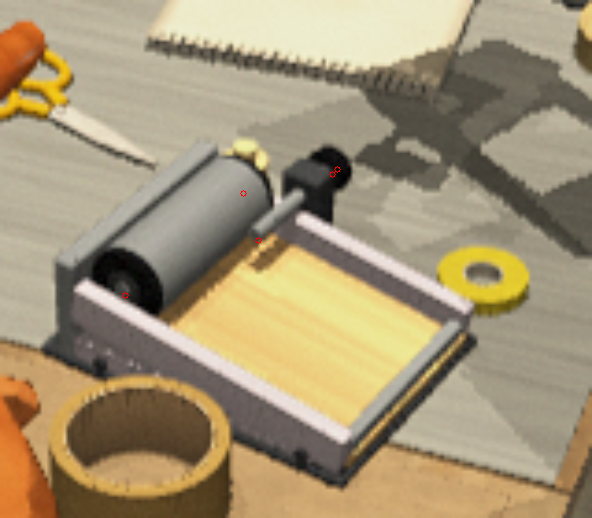

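View pics/top8.png

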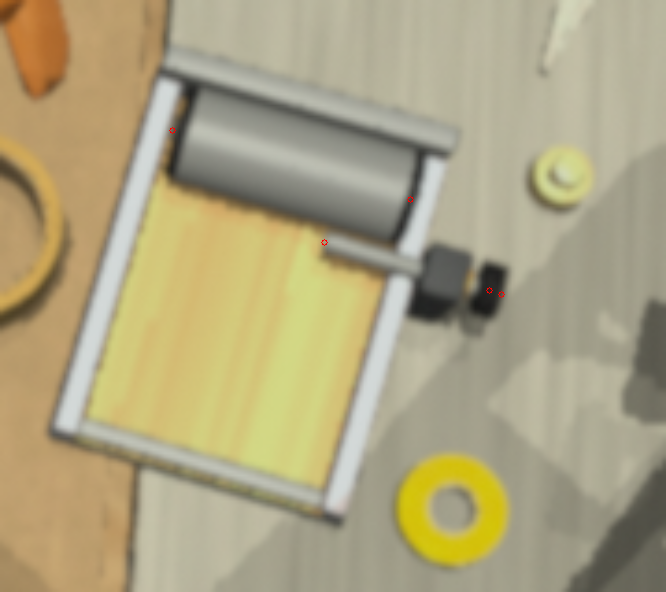

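The pin tip and knob fall on their fully-in predictions (red dots): tip at (325,243) and knob at (489,290) in the top crop. I'll check the knob numerically before handing in.

Run:
```python
from h import *
T=env.get_image("top");P=np.load("P.npy");P[1]+=1;P[2]=YAW
def blob(im,x0,x1,y0,y1):
    g=cv2.cvtColor(im,cv2.COLOR_RGB2GRAY)[y0:y1,x0:x1];m=(g<45).astype(np.uint8)
    n,l,st,c=cv2.connectedComponentsWithStats(m);i=1+np.argmax(st[1:,4]);return c[i]+[x0,y0],st[i,4]
im0=cv2.imread("pics/top0.png")[:,:,::-1].copy()
for n,(c,a) in(("before",blob(im0,455,475,252,276)),("now",blob(T["image"],437,450,245,272))):
    v=ray(c,57,T)-[P[0],P[1],0];co,s=np.cos(YAW),np.sin(YAW);y=-s*v[0]+co*v[1];print(n,c,a,"x",co*v[0]+s*v[1],"y",y,"travel",y+153)
print(env.get_state()["t"])
```

```text
before [462.14705882 264.52941176] 68 x 26.740026387045333 y -145.59525969756825 travel 7.4047403024317475
now [441.38709677 258.5       ] 62 x 26.596616550018926 y -107.58045472016053 travel 45.41954527983947
11.45
```

The measured pin travel is about 45 mm, so it is fully in, and the arm is clear. I'm handing in.

```bash
python3 -c "
from workcell import env
print(env.job_done())"
```

```text
the job is handed in; nothing more can be done
None
```

I pushed the roller up the ramp with two part-open fingertips, over the crest and against the end stop. Then I pushed the keeper pin in with the shut fingers, backed off and handed the job in at about 11.5 s.

- **Roller:** the push ended at about 5 N against the stop. Pictures taken after the hand moved away and after the pin went in show it resting against the stop. It looks square there, but I did not measure its angle.
- **Pin:** the knob's position in the top view gives a travel of about 45.4 mm, up from 7.4 mm at the start. Fully in is 45 mm.
- **Bystanders:** the packing tape, yellow reel and weight look unmoved in the last pictures. The carrot is outside the final crops, but the hand never went near it.

Three readings did not fit neatly:
- The force dropped to about zero just past the crest, so the roller covered the last few millimetres to the stop ahead of the fingers. I had no direct reading of its speed there.
- The pin push peaked at 11.7 N. The confirming push that followed ended near 0 N, with the tool 0.5 mm further back, so it did not confirm the end stop; the image measurement does.
- While pushing the pin the tool drifted about 7 mm up and 5 mm sideways. I corrected that partway through.

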